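Close and bolt the specimen transport case

TASK

The specimen transport case is loaded and the courier is due: press its lid down shut, slide the barrel bolt across until it is stopped, and turn its handle all the way down into the notch so that the bolt is locked. The bolt is only screwed to thin sheet, so feel for its stop and turn it gently, never forcing it, and leave the things round the case as they are.

Things in the scene. Friction and masses are not known exactly. Their poses are not given: they have to be found in the camera images.
- case: Aluminium specimen transport case, tube racks inside, 160 deep (x) x 280 wide (y) x 128 mm high without its lid; it stands firm. Origin: centre of its underside; its front faces its -x, +x to the back (hinge side), z up. A barrel bolt lies along y on its front: rod axis at x = -102, z = 112 mm. Black straps guide the rod. A yellow zinc-plated notch rail runs before it (see bolt_axis).
- bolt_axis (a point): Point on the rod's axis, fixed to the case, at case y = -60 mm. 22 mm before the axis runs the rail's lip: the raised handle can lean forward only to 0.9 rad, save at a notch 10 mm wide. A tab (to 26 mm above the axis) stops the raised stem central in the notch, 1.5 mm play each way. The rail sits on slotted holes: the stop comes at bolt = 0.034 to 0.064, different each time, not measured.
- lid (a joint): Lid hinge along the case's top back edge, rad; 0 = shut, grows as it opens; starts ajar at 0.22 to 0.5, stays where left (under 2 N moves it). The lid is a 12 mm aluminium slab, 164 x 284 mm, its top at 140 mm when shut. The last 4 mm at the front squash a rubber seal: up to about 14 N; let go, it springs back to 0.015 to 0.03. Only the bolt in the staple holds it down, at about 0.01.
- lid_front (a point): Middle of the top front edge of the lid (on the lid, 160 mm from the hinge).
- staple (a point): Middle of the bottom bar of the staple: a loop of 5 mm steel wire hung from the lid's front at case y = +58 mm. With the lid down it surrounds the bolt's path and the bolt goes through it.
- bolt (a joint): Slide of the bolt along the case's +y, m; 0 = drawn back, grows as it goes across to the staple; starts at 0 to 0.008. The handle's stem is at case y = -60 mm + this value. Steel rod 10 mm thick, tapered nose tip 105 mm ahead of the stem. Friction 2 N; from about 0.01 to 0.03 the nose draws the staple and lid down, which adds up to about 10 N; a firm stop past 0.032 is the rail's tab.
- handle: Bolt handle: 7 mm stem with a red ball. Origin on the rod's axis, z along the stem to the ball, y along the rod. It turns about the rod: 0 = straight up; starts leaning 0.15 to 0.45 rad forward (to the case's -x); forward and down to about 1.7 rad (just below level) seats it in the notch. Turns easily (under 2 N at the ball), stays where left. Over 15 N between stem and rail bends the sheet.
- knob (a point): Centre of the red ball at the handle's end: 18 mm across, 48 mm from the rod's axis. Clear for fingers on both sides along the rod.
- sample_cup: Bystander: sample cup with a red screw lid, 51 mm across, 64 mm high, loose at the right of the desk; origin centre of its underside.
- reagent_bottle: Bystander: clear glass reagent bottle, 63 mm across, 132 mm high, loose at the left front of the desk; origin centre of its underside.

How it is judged (in metres and radians):
On the way, in this order (a step that is already met when the one before it is completed fails the run):
1. the lid has been pressed down onto its seal (value of joint lid below 0.035 rad), for 0.1 s.
2. with the lid down, the bolt has been slid across through the lid's staple, its handle not yet turned down (value of joint lid below 0.018 rad and value of joint bolt above 0.03 m and angle between handle's own z axis and vertical below 1.2 rad), for 0.05 s.
At the end, for the whole second after the job is handed in: the lid is held shut (lid joint below 0.018 rad) by the bolt, which is across through the staple (bolt joint above 0.03 m) with its handle turned down in the notch (more than 1.5 rad from upright), at rest and let go (value of joint lid below 0.018 rad and value of joint bolt above 0.03 m and angle between handle's own z axis and vertical above 1.5 rad and linear speed of handle below 0.01 m/s); the robot touches nothing.
It fails at once if the handle was forced against the notch rail, its stop tab or its notch (contact force between handle and case above 15 N).
It fails at once if the sample cup was pushed away or knocked over (distance of sample_cup from where it was at the start of the episode above 0.03 m or angle between sample_cup's own z axis and vertical above 0.4 rad).
It fails at once if the reagent bottle was pushed away or knocked over (distance of reagent_bottle from where it was at the start of the episode above 0.03 m or angle between reagent_bottle's own z axis and vertical above 0.4 rad).
It also fails if it takes over 51 s, if anything falls off the work surface, if the arm or the gripper's body presses on something with over 40 N, if the wrist force passes 120 N, or if a joint passes its speed limit or range.

ROBOT

A 6-joint arm with a two-finger parallel gripper is mounted at the origin on a cart in front of the work surface, level with it; the furniture and walls round the work are solid. World frame = base frame: x ahead of the robot, y to its left, z up, the work surface at z = 0. Lengths are in mm, angles in rad, forces in N, time in s.
With the tool pointing down it reaches from about 375 to 825 mm from the base axis. Payload 5.5 kg.
Tool frame: the origin (TCP) lies midway between the tips of the shut fingers; the grasp point (between the pads) lies grasp_offset behind it (grasp_offset is the distance from the TCP to the grasp point, in mm); z points along the fingers, y is the line along which they close (so a half turn about z gives the same grasp; the last joint's range is limited). The gripper opens to 85 mm and grips with 20 to 120 N. Pads are 22 mm wide; open, the fingers measure 114 mm over their backs; the gripper's body (76 mm by 85 mm) begins 54 mm behind the grasp point. The pads swing forward as they close: fully open they stand 13 mm farther back than shut.
Start: joints at [1.299, 0.314, -0.047, 1.21, 0, 1.571], TCP at [161.076, 577.97, 231.299] pointing down, gripper open.
Joint ranges: [-2.67, 2.67], [-0.69, 1.73], [-1.03, 1.25], [-2.08, 2.16], [-1.42, 1.45], [-3.14, 3.14]. Speed limits (rad/s): [2.39, 2.39, 3.01, 3.14, 3.14, 3.14].

INTERFACE

Orientations are given as a unit quaternion [w, x, y, z].
In Python, from bench import get_obs, get_image, camera_model, hand_in, grasp_offset gives the robot as it stands.
- The arm moves only by the tool jog_arm, never from a script. Its argument "series" is a list of rows, each a list of 2 entries, a list of its own where there are three numbers: the shift along the tool's x, y, z in cm, then the turn, a rotation vector about the tool's x, y, z in degrees. In form: [[[x, y, z], [ax, ay, az]], ...]. A call has 1 to 20 rows; each row shifts and turns the commanded pose from where the row before left it, along the tool's axes as they then stand; what a row does not reach is not made up. A row lasts 1/8 s, in which the tool goes at most 62.5 mm and 10.7 degrees, less where a joint would pass 70% of its speed; a pose out of reach is approached as far as the arm can. A call with a gripper value outside its range is refused whole. "gripper" is the opening in per cent of the stroke, from 0 (shut) to 100 (fully open), set as the call begins (left out, the last holds). The fingers move at their own pace and stop on an object; the grip force is fixed at half the most. Time passes only in rows, so rows that do not move let the fingers close. It gives the time, the measured TCP pose, the force, the opening and the grip force at its end, in the units of the state.
- get_obs(): the state, without advancing time (a new reading comes with each control period).
- get_image(name): name is "side" or "top" or "wrist"; returns (picture, depth): 384x512x3 uint8, blue, green, red; 384x512 float32, mm along the optical axis (not along the pixel's ray), 0 where there is no reading.
- camera_model(name): a dict with "intrinsics" (3x3 intrinsics, pixels), "k1" (the pictures are not rectified: a ray, as slopes to the right and down, at radius r is drawn at 1 + k1 r^2 times it, then the intrinsics apply), "cam_to_world" (4x4, takes a point from camera to world coordinates). Camera axes: x right, y down, z forward; pixel columns grow to the right and rows downward; lengths in mm; the calibration is good to about 2 mm. A picture is of the moment at which its call begins: read the wrist's pose just before it. camera_model takes no time and is no camera call; for the wrist camera it gives the pose at the moment of the call.
- hand_in(): hands the job in; it is judged then, once.
The state is a dict: "time_s": time; "joints": joint angles; "joint_vel": joint speeds; "tau": joint torques, N m; "tool_pos": TCP position; "ee_rot": TCP orientation; "wrist_force": force on the tool from outside, world axes, zero at the start; "ft_torque": the same for the moment, N m; "width": finger opening in mm; "finger_force": force on a finger pad.
Only numpy, scipy, OpenCV 4.12 (cv2) and the standard library are available. Lean on these libraries where they do the work, as an engineer would, in place of code of your own. Each camera call takes 0.05 s, during which the arm holds its last target. There are 200 camera calls.

## Working session

There is one attempt and no reset: what is moved stays moved. The work goes in short steps, Python scripts to look and compute and a tool call to move; the robot and the scene stay as the last step left them, time stands still between calls to the robot, and variables do not carry over. Pictures are saved under pics/ and viewed, at most 10 in all, crops included, and the job is handed in when it is done.

Besides the shell and the picture viewer there is one more tool, called after ">>>" by a JSON object that holds its "fn" and its "kwargs", one argument or row to a line. jog_arm: Moves the arm, as the interface text tells. Its arguments: {"type":"object","properties":{"series":{"type":"array"},"gripper":{"type":"number"}},"required":["series"]}

```bash
mkdir -p pics; cat > h.py <<'E'
import numpy as np, cv2
from bench import *
def rays(n,uv,M=None):
    M=M or camera_model(n); K=np.array(M["intrinsics"]); T=np.array(M["cam_to_world"]); k=M["k1"]
    uv=np.atleast_2d(uv).astype(float)
    d=cv2.undistortPoints(uv[:,None],K,np.array([k,0,0,0,0.]))[:,0]
    d=np.c_[d,np.ones(len(d))]
    return T[:3,3],d@T[:3,:3].T
def cloud(n,dep,M=None):
    v,u=np.mgrid[:384,:512]
    o,d=rays(n,np.c_[u.ravel(),v.ravel()],M)
    P=o+d*dep.reshape(-1,1); P[dep.ravel()==0]=np.nan
    return P.reshape(384,512,3)
E
python3 - <<'E'
from h import *
o=get_obs();print(o, grasp_offset() if callable(grasp_offset) else grasp_offset)
ims=[]
for n in("side","top"):
    p,d=get_image(n);np.savez(n,p=p,d=d);ims.append(p)
    print(n,np.round(camera_model(n)["cam_to_world"],3).tolist(),camera_model(n)["intrinsics"])
cv2.imwrite("pics/a.png",ims[0]);cv2.imwrite("pics/b.png",ims[1])
E
```

```text
{'time_s': 0.0, 'joints': array([ 1.29900712e+00,  3.14214331e-01, -4.80716979e-02,  1.21022388e+00,
       -1.57680598e-05,  1.57078100e+00]), 'joint_vel': array([-4.01255588e-05,  1.47330938e-03,  7.03684606e-04, -3.34086233e-05,
       -3.46759046e-04, -3.56708003e-05]), 'tau': array([-2.77681145e-03, -5.39590967e+01,  3.39747119e+01,  1.93205348e-02,
       -4.93289394e-05,  1.43448500e-05]), 'tool_pos': array([160.92095639, 577.40942069, 230.44482861]), 'ee_rot': array([-1.08270215e-04,  1.35469069e-01,  9.90781206e-01, -8.49957713e-04]), 'wrist_force': array([ 0.17271979, -0.06679117, -0.14186259]), 'ft_torque': array([0.00173097, 0.02572697, 0.00131066]), 'finger_force': 0.0, 'width': 85.15402611861276} 18.700000000000003
side [[0.961, -0.106, 0.256, 343.534], [-0.277, -0.393, 0.877, -942.067], [0.007, -0.914, -0.407, 521.734], [0.0, 0.0, 0.0, 1.0]] [[379.09740052   0.         244.35242917]
 [  0.         379.09740052 190.37423681]
 [  0.           0.           1.        ]]
top [[0.026, -0.98, 0.195, 298.504], [-1.0, -0.025, 0.005, -84.384], [-0.0, -0.195, -0.981, 1601.08], [0.0, 0.0, 0.0, 1.0]] [[488.9308338    0.         252.27083194]
 [  0.         488.9308338  187.70109151]
 [  0.           0.           1.        ]]
```

View pics/a.png

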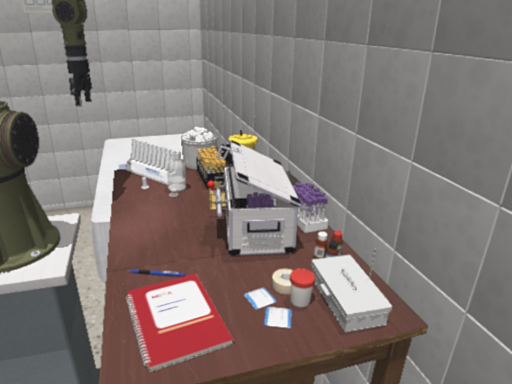

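View pics/b.png

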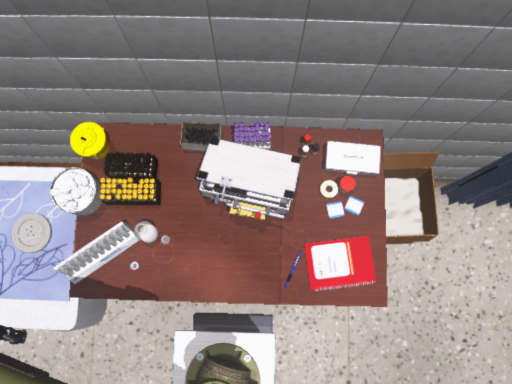

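Side: case at about (262,215), lid ajar, red knob near (212,185); cup at (301,290), bottle near (177,180). Top: case spans (200–300, 140–215), yellow rail and knob at about (250,212), bottle near (165,245), red cup lid at (347,184).

```bash
python3 - <<'E'
from h import *
D={n:np.load(n+".npz") for n in("side","top")}
C={n:cloud(n,D[n]["d"]) for n in D}
for n in D:
    hsv=cv2.cvtColor(D[n]["p"],cv2.COLOR_BGR2HSV)
    m=((hsv[...,0]<8)|(hsv[...,0]>172))&(hsv[...,1]>150)&(hsv[...,2]>70)
    N,l,s,c=cv2.connectedComponentsWithStats(m.astype(np.uint8))
    for i in range(1,N):
        if s[i,4]>5: print(n,"red",s[i],c[i].round(1),np.nanmedian(C[n][l==i],0).round(0))
    m=(hsv[...,0]>15)&(hsv[...,0]<35)&(hsv[...,1]>100)&(hsv[...,2]>60)
    N,l,s,c=cv2.connectedComponentsWithStats(m.astype(np.uint8))
    for i in range(1,N):
        if s[i,4]>8: print(n,"yel",s[i],c[i].round(1),np.nanmedian(C[n][l==i],0).round(0))
# lid top plane
P=C["top"]
for uv in [(205,145),(215,150),(250,150),(290,165),(210,175),(250,180),(285,190),(203,172),(293,190),(250,165)]:
    print(uv,P[uv[1],uv[0]].round(0))
a=cv2.resize(D["top"]["p"][130:230,185:310],None,fx=6,fy=6,interpolation=2)
cv2.imwrite("pics/c.png",a)
b=cv2.resize(D["side"]["p"][130:270,160:340],None,fx=4.2,fy=4.2,interpolation=2)
cv2.imwrite("pics/d.png",b)
E
```

```text
side red [207 180   8  10  55] [210.5 184.1] [ 505. -100.  156.]
side red [333 231   8   9  58] [336.9 235. ] [ 775. -256.   61.]
side red [318 244   7   3  10] [321.  245.4] [ 733. -258.   39.]
side red [291 269  24  18 359] [302.3 277.7] [ 626. -388.   62.]
side red [ 128  274  104   93 3352] [177.5 327.8] [ 372. -421.   12.]
side red [191 317  12   4  12] [196.5 318.5] [ 413. -388.   11.]
side yel [229 134  29  15 269] [244.1 139.5] [744. 431. 103.]
side yel [198 146  29  27 413] [211.2 158.5] [583. 290.  87.]
side yel [215 181   5   7  26] [217.  184.1] [532. -41. 130.]
side yel [209 188   7  22 115] [211.7 199.8] [512. -75. 100.]
side yel [221 192   4   9  29] [222.6 196. ] [544. -52. 100.]
side yel [375 328  52  19 152] [400.6 336.9] [ 774. -519.  -10.]
side yel [368 343   5   6  14] [370.  345.5] [ 708. -519.  -13.]
side yel [338 345  26   9  75] [349.9 349.3] [ 666. -520.   -8.]
side yel [298 351  39  15 138] [318.2 357.7] [ 607. -520.  -10.]
top red [304 134   7   8  42] [307.  137.3] [ 778. -251.   64.]
top red [340 176  16  15 188] [347.3 183.1] [ 628. -381.   62.]
top red [255 213   6   5  23] [257.6 214.8] [502. -95. 164.]
top red [ 304  236   72   55 1678] [345.6 263.7] [ 369. -410.   11.]
top yel [  70  121   40   39 1178] [ 89.5 140.3] [739. 452. 103.]
top yel [ 100  177   56   24 1114] [127.6 188.6] [590. 323.  85.]
top yel [238 202  28   8  85] [251.2 205.4] [541. -73. 100.]
top yel [229 207  27  11 145] [241.9 212.3] [519. -45. 101.]
top yel [259 214   6   6  25] [262.1 217. ] [ 505. -108.  101.]
(205, 145) [744.  83.  58.]
(215, 150) [700.  41. 160.]
(250, 150) [707. -66. 142.]
(290, 165) [ 658. -189.  159.]
(210, 175) [611.  48. 203.]
(250, 180) [600. -69. 201.]
(285, 190) [ 572. -172.  202.]
(203, 172) [621.  70. 198.]
(293, 190) [ 574. -196.  199.]
(250, 165) [653. -68. 170.]
```

View pics/c.png

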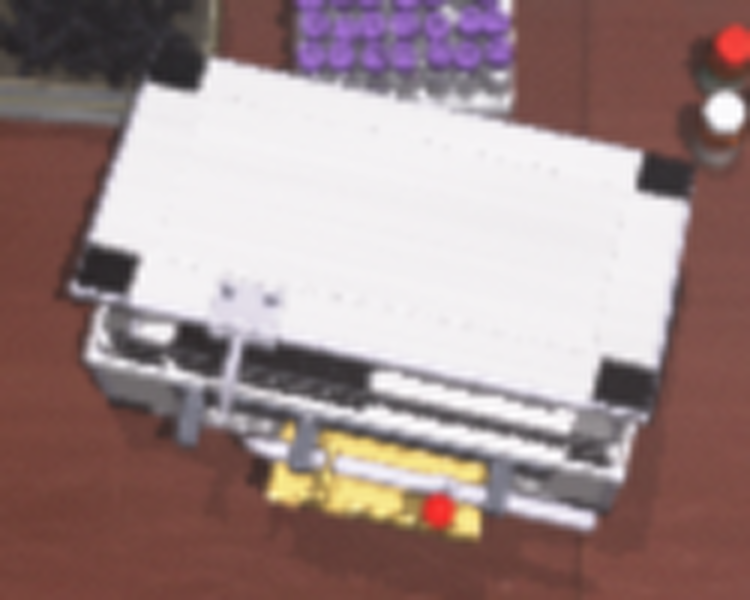

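View pics/d.png

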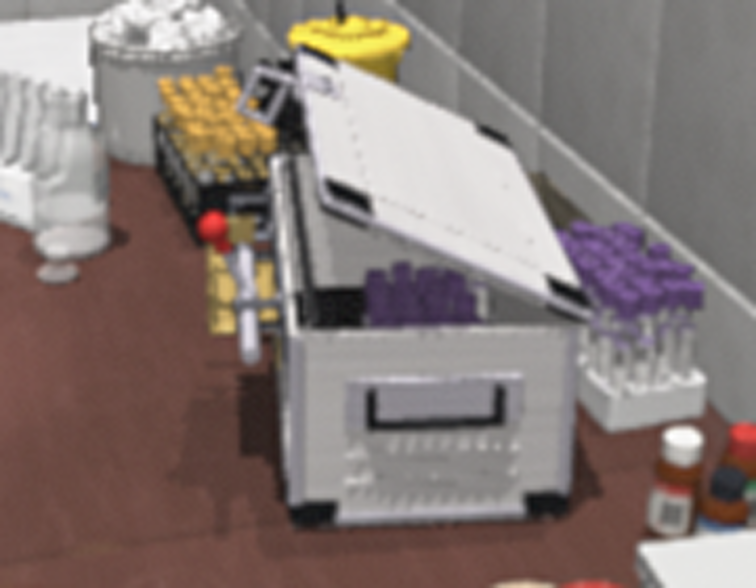

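Crops: lid corners at full-picture pixels of about (197,178), (292,199), (210,141), (300,160); the ball is at (258,215). The lid is wide open at about 0.5 rad, with the staple hanging at its left front.

```bash
python3 - <<'E'
from h import *
from scipy.spatial.transform import Rotation as R
D={n:np.load(n+".npz") for n in("side","top")}
P=cloud("top",D["top"]["d"])
m=np.zeros((384,512),np.uint8)
cv2.fillPoly(m,[np.array([[203,172],[285,189],[293,164],[216,146]])],1)
Q=P[m>0];Q=Q[np.isfinite(Q).all(1)]
for _ in range(5):
    c=np.median(Q,0) if _==0 else Q.mean(0);n=np.linalg.svd(Q-c,full_matrices=False)[2][2];n*=np.sign(n[2]);r=(Q-c)@n;Q=Q[abs(r)<max(3,1.5*r.std())]
print("lid tilt",np.arccos(n[2]),"yaw from normal",np.arctan2(-n[1],-n[0]),r.std(),len(Q))
o,d=rays("top",[(197,178.3),(292.5,198.7),(210,140.8),(300,160)])
X=o+d*((c-o)@n/(d@n))[:,None]; print(X.round(0))
fl,fr,bl,br=X
print("w",np.linalg.norm(fl-fr),np.linalg.norm(bl-br),"d",np.linalg.norm(fl-bl),np.linalg.norm(fr-br))
for a,b in((fr,fl),(br,bl)): v=a-b; v=b-a; print("yaw",np.arctan2(-v[0],v[1]))
print("front mid",(fl+fr)/2,"back mid",(bl+br)/2)
# ball: ray triangulation side/top
o1,d1=rays("side",(210.5,184.1));o2,d2=rays("top",(257.6,214.8));d1=d1[0]/np.linalg.norm(d1);d2=d2[0]/np.linalg.norm(d2)
s=np.linalg.lstsq(np.c_[d1,-d2],o2-o1,rcond=None)[0];p,q=o1+s[0]*d1,o2+s[1]*d2
print("ball",p,q,np.linalg.norm(p-q))
# yaw from the front top edge of case at z=128 and the rod at z=112
f=lambda u,v:(185+u/6,130+v/6)
for pts,z in(([f(90,355),f(625,475)],128),([f(340,462),f(595,522)],117),([f(265,497),f(480,535)],100)):
    o,d=rays("top",pts);X=o+d*((z-o[2])/d[:,2])[:,None];v=X[0]-X[1];print(X.round(0).tolist(),"yaw",np.arctan2(-v[0],v[1]),np.linalg.norm(v))
o=get_obs();print(R.from_quat(o["ee_rot"],scalar_first=True).as_matrix().round(3))
E
```

```text
lid tilt 0.4635293840117183 yaw from normal 2.944930569231908 1.563935858544912 1775
[[ 598.   85.  215.]
 [ 545. -193.  214.]
 [ 733.   58.  146.]
 [ 678. -221.  146.]]
w 282.8696115323671 284.1647629794206 d 153.26124269883533 152.1801676884882
yaw -0.18786228959148038
yaw -0.19130633544372608
front mid [571.54627744 -54.39195877 214.37707547] back mid [705.51169405 -81.11318653 146.09507305]
ball [504.11700219 -94.30559475 155.66449698] [504.07294416 -94.29997163 155.65819243] 0.04486063653838605
[[583.0, 84.0, 128.0], [528.0, -190.0, 128.0]] yaw -0.19807800824703434 279.99834353179097
[[532.0, -45.0, 117.0], [505.0, -176.0, 117.0]] yaw -0.20808905712916112 133.80336963000528
[[516.0, -6.0, 100.0], [499.0, -118.0, 100.0]] yaw -0.15067155313567443 112.71802757120027
[[-0.963  0.268 -0.   ]
 [ 0.268  0.963 -0.002]
 [-0.    -0.002 -1.   ]]
```

>>> {"fn": "jog_arm", "kwargs": {
  "series": [
    [[0,0,-1],[0,0,-4.5]],
    [[-3,-3,-0.1],[0,0,0]],
    [[-3,-3,-0.1],[0,0,0]],
    [[-3,-3,-0.1],[0,0,0]],
    [[-3,-3,-0.1],[0,0,0]],
    [[-3,-3,-0.1],[0,0,0]],
    [[-3,-3,-0.1],[0,0,0]],
    [[-3,-3,-0.1],[0,0,0]],
    [[-3,-3,-0.1],[0,0,0]],
    [[-3,-3,-0.1],[0,0,0]],
    [[-3,-3,0],[0,0,0]],
    [[-3,-3,0],[0,0,0]],
    [[-3,-3,0],[0,0,0]],
    [[-3,-3,0],[0,0,0]],
    [[-3,-3,0],[0,0,0]],
    [[-3,-3,0],[0,0,0]],
    [[-3,-3,0],[0,0,0]],
    [[-3,-3,0],[0,0,0]],
    [[-2.8,-3.2,0],[0,0,0]],
    [[0,0,0],[0,0,0]]
  ],
  "gripper": 0
}}

```text
time_s: 2.6
tool_pos: [585.7, -59.6, 249.3]
ee_rot: [-0.0, 0.098, 0.995, -0.0]
wrist_force: [-0.9, 0.3, -1.1]
width: -0.0
finger_force: 0.0
```

>>> {"fn": "jog_arm", "kwargs": {
  "series": [
    [[0,0,2],[0,0,0]],
    [[0,0,2],[0,0,0]],
    [[0,0,1.5],[0,0,0]],
    [[0,0,1],[0,0,0]],
    [[0,0,1],[0,0,0]],
    [[0,0,1],[0,0,0]],
    [[0,0,1],[0,0,0]],
    [[0,0,0.7],[0,0,0]],
    [[0,0,0.3],[0,0,0]],
    [[0,0,0],[0,0,0]]
  ]
}}

```text
time_s: 3.85
tool_pos: [585.0, -57.3, 145.1]
ee_rot: [-0.0, 0.096, 0.995, -0.0]
wrist_force: [1.0, -0.3, 0.5]
width: -0.1
finger_force: 0.0
```

>>> {"fn": "jog_arm", "kwargs": {
  "series": [
    [[0,0,0.2],[0,0,0]],
    [[0,0,0.2],[0,0,0]],
    [[0,0,0.1],[0,0,0]],
    [[0,0,0.1],[0,0,0]],
    [[0,0,0],[0,0,0]],
    [[0,0,0],[0,0,0]]
  ]
}}

```text
time_s: 4.6
tool_pos: [585.1, -57.3, 140.4]
ee_rot: [0.0, 0.097, 0.995, -0.0]
wrist_force: [-3.2, 0.2, 8.5]
width: 0.4
finger_force: 3.9
```

>>> {"fn": "jog_arm", "kwargs": {
  "series": [
    [[0,0,-2],[0,0,0]],
    [[0,0,-2],[0,0,0]],
    [[0,0,-1.5],[0,0,0]],
    [[2.4,-1.7,0],[0,0,0]],
    [[2.4,-1.7,0],[0,0,0]],
    [[2.4,-1.8,0],[0,0,0]],
    [[0,0,0],[0,0,0]],
    [[0,0,0],[0,0,0]]
  ],
  "gripper": 45
}}

```text
time_s: 5.6
tool_pos: [504.9, -94.5, 194.6]
ee_rot: [0.0, 0.097, 0.995, 0.0]
wrist_force: [0.3, 0.4, 0.6]
width: 38.5
finger_force: 0.0
```

```bash
python3 - <<'E'
from h import *
print(get_obs()["tool_pos"])
M=camera_model("wrist");p,d=get_image("wrist");cv2.imwrite("pics/w.png",p)
t,dt=get_image("top")
for n,im,z in(("wrist",p,155.7),("top",t,155.7)):
    hsv=cv2.cvtColor(im,cv2.COLOR_BGR2HSV)
    m=((hsv[...,0]<8)|(hsv[...,0]>172))&(hsv[...,1]>150)&(hsv[...,2]>70)
    N,l,s,c=cv2.connectedComponentsWithStats(m.astype(np.uint8))
    for i in range(1,N):
        if s[i,4]>8:
            o,dd=rays(n,c[i],M if n=="wrist" else None);print(n,s[i],(o+dd[0]*(z-o[2])/dd[0,2]).round(1))
P=cloud("top",dt)
for uv in [(250,165),(250,180),(285,190),(210,175),(250,150)]: print(P[uv[1],uv[0]].round(0))
E
```

```text
[504.94923328 -94.46970424 194.55469757]
wrist [   0    0   84  172 4122] [ 405.6 -192.3  155.7]
wrist [302  89  18   6  28] [439.  -55.1 155.7]
wrist [328 117   6   3   9] [454.2 -46.8 155.7]
wrist [315 119   7   6  13] [454.9 -53.5 155.7]
wrist [322 118   5   4  10] [454.2 -50.3 155.7]
wrist [506 126   6   5  11] [476.8  49.3 155.7]
wrist [494 128   5   4  10] [476.3  41.9 155.7]
wrist [506 137   6   4  14] [482.6  49.1 155.7]
wrist [478 139  12  10  41] [482.6  34.6 155.7]
wrist [482 140  30  18 185] [487.5  43.4 155.7]
wrist [469 146   5   4   9] [483.4  27.  155.7]
wrist [486 170  26  11 119] [502.4  42.9 155.7]
wrist [215 173   5   4  10] [ 472.2 -111.2  155.7]
wrist [468 177  13   8  27] [502.9  28.9 155.7]
wrist [  1 179   4   4   9] [ 451.2 -232.   155.7]
wrist [482 179   4   4   9] [503.5  34.  155.7]
wrist [506 188   6   6  15] [512.5  49.3 155.7]
wrist [241 190   6   2   9] [483.5 -98.9 155.7]
wrist [452 200  10   6  26] [513.4  17.4 155.7]
wrist [442 202   9   5  22] [513.   11.6 155.7]
wrist [240 213  31  31 737] [505.8 -97.2 155.7]
wrist [472 218  40  20 339] [533.4  41.4 155.7]
wrist [  0 330  15  19 204] [ 551.  -273.8  155.7]
top [304 134   7   8  44] [ 748.1 -240.6  155.7]
top [340 176  16  15 188] [ 607.8 -363.3  155.7]
top [ 304  236   72   55 1679] [ 365.5 -356.1  155.7]
[521. -74. 703.]
[492. -75. 703.]
[ 478. -142.  686.]
[626.  55. 137.]
[709. -66. 137.]
```

View pics/w.png

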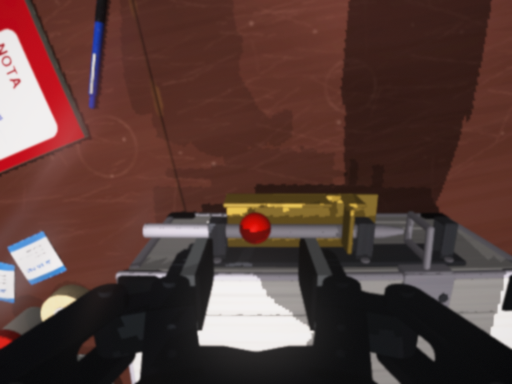

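The picture shows the lid down, the ball at (255,228) between the open fingers, and the rail's tab and notch near (350,225).

>>> {"fn": "jog_arm", "kwargs": {
  "series": [
    [[0,-0.15,1],[0,0,0]],
    [[0,0,1.5],[0,0,0]],
    [[0,0,1.2],[0,0,0]],
    [[0,0,1],[0,0,0]],
    [[0,0,0],[0,0,0]]
  ]
}}

```text
time_s: 6.32
tool_pos: [503.2, -95.8, 146.2]
ee_rot: [-0.001, 0.096, 0.995, 0.0]
wrist_force: [-0.1, 0.6, 0.6]
width: 38.2
finger_force: 0.0
```

>>> {"fn": "jog_arm", "kwargs": {
  "series": [
    [[0,0,0],[0,0,0]],
    [[0,0,0],[0,0,0]],
    [[0,0,0],[0,0,0]],
    [[0,0,0],[0,0,0]]
  ],
  "gripper": 0
}}

```text
time_s: 6.82
tool_pos: [504.4, -95.9, 147.9]
ee_rot: [0.0, 0.096, 0.995, 0.0]
wrist_force: [-1.0, 1.5, 3.5]
width: 13.8
finger_force: 58.6
```

```bash
python3 - <<'E'
from h import *
p,d=get_image("wrist");s,_=get_image("side")
a=cv2.resize(p[180:340,150:370],(550,400),interpolation=2);b=cv2.resize(s[140:230,190:270],(450,506),interpolation=2)[:400]
cv2.imwrite("pics/g.png",np.hstack([a,b])[:,:800]); print(np.hstack([a,b]).shape)
E
```

```text
(400, 1000, 3)
```

View pics/g.png

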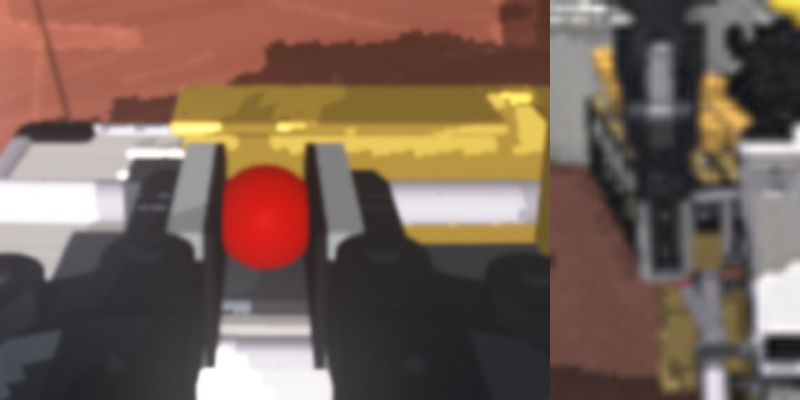

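```bash
python3 - <<'E'
from h import *
o=get_obs();print(o["tool_pos"],o["wrist_force"],o["width"],o["time_s"])
M=camera_model("wrist");p,d=get_image("wrist");P=cloud("wrist",d,M)
T=np.array(M["cam_to_world"]);print(T.round(2).tolist(),np.array(M["intrinsics"])[0])
def fit(Q):
    A=np.c_[2*Q,np.ones(len(Q))];s=np.linalg.lstsq(A,(Q**2).sum(1),rcond=None)[0];return s[:3],np.sqrt(s[3]+s[:3]@s[:3])
hsv=cv2.cvtColor(p,cv2.COLOR_BGR2HSV)
m=((hsv[...,0]<8)|(hsv[...,0]>172))&(hsv[...,1]>150)&(hsv[...,2]>70)
N,l,s,c=cv2.connectedComponentsWithStats(m.astype(np.uint8))
i=l[267,256];print(s[i],c[i]);Q=P[l==i];Q=Q[np.isfinite(Q).all(1)]
print("sphere",fit(Q),"top-most",Q[Q[:,2].argmax()],Q.min(0),Q.max(0))
# pad tip edge: left pad grey
for uv in [(228,240),(232,250),(225,262),(284,240),(280,250),(238,300)]: print(uv,P[uv[1],uv[0]].round(1))
E
```

```text
[504.30483039 -95.91406849 147.80589969] [-1.84394749  1.66439089  5.60337842] 14.150028812056158 6.925
[[0.19, 0.95, 0.26, 439.39], [0.98, -0.19, -0.05, -85.4], [0.0, 0.26, -0.96, 289.91], [0.0, 0.0, 0.0, 1.0]] [342.13280593   0.         255.64455599]
[ 238  247   36   41 1266] [255.78120063 266.75276461]
sphere (array([517.76383206, -99.73974102, 133.08227255]), np.float64(33.115011848765754)) top-most [504.97540341 -91.10153619 166.5737211 ] [ 496.43724448 -114.48908938  101.25488404] [543.51192476 -89.67616182 166.5737211 ]
(228, 240) [ 491.7 -107.5  155. ]
(232, 250) [ 492.4 -105.2  164.8]
(225, 262) [ 491.9 -107.   175.8]
(284, 240) [496.5 -84.2 154.5]
(280, 250) [495.8 -86.6 165.4]
(238, 300) [ 513. -107.  168.]
```

>>> {"fn": "jog_arm", "kwargs": {
  "series": [
    [[0,0,-0.1],[0,0,0]],
    [[0,0.3,0],[0,0,0]],
    [[0,0.4,0],[0,0,0]],
    [[0,0.4,0],[0,0,0]],
    [[0,0.4,0],[0,0,0]],
    [[0,0.4,0],[0,0,0]],
    [[0,0.4,0],[0,0,0]],
    [[0,0,0],[0,0,0]]
  ]
}}

```text
time_s: 7.98
tool_pos: [508.5, -73.1, 148.0]
ee_rot: [-0.0, 0.096, 0.995, -0.0]
wrist_force: [3.7, -2.3, -8.0]
width: 14.0
finger_force: 58.7
```

```bash
python3 - <<'E'
from h import *
o=get_obs();print(o["tool_pos"],o["wrist_force"],o["width"],o["time_s"])
M=camera_model("wrist");p,d=get_image("wrist");P=cloud("wrist",d,M);np.savez("w2",p=p,d=d,P=P)
hsv=cv2.cvtColor(p,cv2.COLOR_BGR2HSV)
m=(hsv[...,0]>15)&(hsv[...,0]<35)&(hsv[...,1]>100)&(hsv[...,2]>60)&np.isfinite(P[...,2])
B=P-o["tool_pos"]; cx=-(B[...,0]*.981-B[...,1]*.192); cy=B[...,0]*.192+B[...,1]*.981
for lo,hi in((90,105),(105,120),(120,128),(128,145)):
    k=m&(P[...,2]>lo)&(P[...,2]<hi)&(cy>-80)&(cy<80)
    if k.sum(): print(lo,k.sum(),"cy",np.percentile(cy[k],[0,5,50,95,100]).round(1),"tool x",np.percentile(cx[k],[0,5,50,95,100]).round(1))
a=cv2.resize(p[180:340,190:430],(780,520),interpolation=2);cv2.imwrite("pics/t.png",a)
E
```

```text
[508.51164118 -73.11467494 148.01979411] [ 3.7050555  -2.32172959 -8.003101  ] 13.99400304315067 7.975
90 3235 cy [-45.2 -40.2  23.3  61.7  64.6] tool x [-38.9 -20.1 -10.9   2.9   3.5]
105 1412 cy [-44.6 -40.2  -1.8  45.1  56.9] tool x [-39.3   2.3   2.8   3.2   3.6]
120 1143 cy [-44.4 -37.8   5.5  44.   48.6] tool x [-26.2 -12.1   2.    3.1   3.5]
128 509 cy [34.  34.4 34.9 36.9 37.6] tool x [-25.3 -23.   -9.4   2.5   3.1]
```

View pics/t.png

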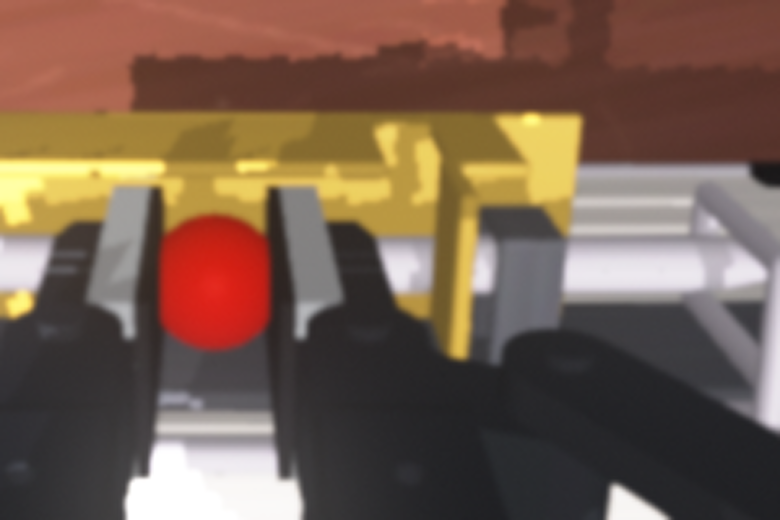

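The tab's face is about 34 mm ahead of the ball's centre at crop (455,280), and the staple at (700,240) is over the rod's path. That leaves about 30 mm of travel.

>>> {"fn": "jog_arm", "kwargs": {
  "series": [
    [[0,0.4,0.05],[0,0,0]],
    [[0,0.4,0],[0,0,0]],
    [[0,0.4,0],[0,0,0]],
    [[0,0.4,0],[0,0,0]],
    [[0,0.4,0],[0,0,0]],
    [[0,0.3,0],[0,0,0]],
    [[0,0.2,0],[0,0,0]],
    [[0,0,0],[0,0,0]],
    [[0,0,0],[0,0,0]]
  ]
}}

```text
time_s: 9.15
tool_pos: [513.3, -48.7, 147.9]
ee_rot: [0.0, 0.096, 0.995, 0.0]
wrist_force: [3.0, -2.2, -4.6]
width: 14.1
finger_force: 58.9
```

>>> {"fn": "jog_arm", "kwargs": {
  "series": [
    [[0,0.05,0],[0,0,0]],
    [[0,0.05,0],[0,0,0]],
    [[0,0.05,0],[0,0,0]],
    [[0,0,0],[0,0,0]]
  ]
}}

```text
time_s: 9.65
tool_pos: [513.5, -47.4, 147.9]
ee_rot: [0.0, 0.096, 0.995, -0.0]
wrist_force: [0.7, -3.7, -3.5]
width: 13.8
finger_force: 59.0
```

>>> {"fn": "jog_arm", "kwargs": {
  "series": [
    [[0,0.05,0],[0,0,0]],
    [[0,0.05,0],[0,0,0]],
    [[0,0,0],[0,0,0]]
  ]
}}

```text
time_s: 10.02
tool_pos: [513.7, -46.3, 147.9]
ee_rot: [0.0, 0.096, 0.995, 0.0]
wrist_force: [0.8, -3.8, -2.5]
width: 14.0
finger_force: 59.0
```

>>> {"fn": "jog_arm", "kwargs": {
  "series": [
    [[0,0.05,0],[0,0,0]],
    [[0,0.05,0],[0,0,0]],
    [[0,0,0],[0,0,0]]
  ]
}}

```text
time_s: 10.4
tool_pos: [513.9, -45.3, 147.9]
ee_rot: [0.0, 0.096, 0.995, 0.0]
wrist_force: [1.3, -3.5, -1.6]
width: 13.8
finger_force: 59.1
```

>>> {"fn": "jog_arm", "kwargs": {
  "series": [
    [[0,0.05,0],[0,0,0]],
    [[0,0.05,0],[0,0,0]],
    [[0,0,0],[0,0,0]]
  ]
}}

```text
time_s: 10.78
tool_pos: [514.1, -44.3, 147.8]
ee_rot: [-0.0, 0.096, 0.995, 0.0]
wrist_force: [0.9, -2.5, -2.6]
width: 14.4
finger_force: 59.1
```

>>> {"fn": "jog_arm", "kwargs": {
  "series": [
    [[0,0.05,0],[0,0,0]],
    [[0,0.05,0],[0,0,0]],
    [[0,0,0],[0,0,0]]
  ]
}}

```text
time_s: 11.15
tool_pos: [514.3, -43.3, 147.8]
ee_rot: [0.0, 0.096, 0.995, 0.0]
wrist_force: [1.0, -3.7, -1.2]
width: 13.8
finger_force: 59.1
```

>>> {"fn": "jog_arm", "kwargs": {
  "series": [
    [[0,0.05,0],[0,0,0]],
    [[0,0.04,0],[0,0,0]],
    [[0,0,0],[0,0,0]]
  ]
}}

```text
time_s: 11.52
tool_pos: [514.5, -42.4, 147.8]
ee_rot: [0.0, 0.096, 0.995, 0.0]
wrist_force: [0.5, -2.4, -1.8]
width: 13.7
finger_force: 59.2
```

>>> {"fn": "jog_arm", "kwargs": {
  "series": [
    [[0,0.05,0],[0,0,0]],
    [[0,0.04,0],[0,0,0]],
    [[0,0,0],[0,0,0]]
  ]
}}

```text
time_s: 11.9
tool_pos: [514.6, -41.6, 147.8]
ee_rot: [-0.0, 0.096, 0.995, 0.0]
wrist_force: [-0.0, -3.6, -1.7]
width: 14.2
finger_force: 59.2
```

>>> {"fn": "jog_arm", "kwargs": {
  "series": [
    [[0,0.04,0],[0,0,0]],
    [[0,0.03,0],[0,0,0]],
    [[0,0,0],[0,0,0]]
  ]
}}

```text
time_s: 12.28
tool_pos: [514.8, -40.9, 147.8]
ee_rot: [-0.0, 0.096, 0.995, 0.0]
wrist_force: [1.3, -3.2, -1.1]
width: 13.9
finger_force: 59.2
```

>>> {"fn": "jog_arm", "kwargs": {
  "series": [
    [[0,0.04,0],[0,0,0]],
    [[0,0.03,0],[0,0,0]],
    [[0,0,0],[0,0,0]]
  ]
}}

```text
time_s: 12.65
tool_pos: [514.9, -40.5, 147.8]
ee_rot: [-0.0, 0.097, 0.995, -0.0]
wrist_force: [0.2, -4.7, -0.7]
width: 14.2
finger_force: 59.2
```

>>> {"fn": "jog_arm", "kwargs": {
  "series": [
    [[0,0.05,0],[0,0,0]],
    [[0,0,0],[0,0,0]]
  ]
}}

```text
time_s: 12.9
tool_pos: [514.9, -40.4, 147.8]
ee_rot: [-0.0, 0.097, 0.995, -0.001]
wrist_force: [0.5, -7.2, -1.2]
width: 14.2
finger_force: 59.2
```

Firm stop felt: 7 N with no further motion. Back off the push and plan the arc.

```bash
python3 - <<'E'
import numpy as np
# 2D: u = forward (-case x), w = up. tool x at tilt 0 = +u, tool z = -w. turn about tool y by -phi: z -> -u
r=48;th0=.42;c=8.
th=np.r_[np.linspace(th0,1.7,17)]; phi=np.radians(np.linspace(0,32,17))
z=lambda p:np.array([-np.sin(p),-np.cos(p)]); x=lambda p:np.array([np.cos(p),-np.sin(p)])
tcp=[r*np.array([np.sin(t),np.cos(t)])+c*z(p) for t,p in zip(th,phi)]
for i in range(16):
    d=tcp[i+1]-tcp[i];print(i,round(th[i+1],2),(d@x(phi[i])/10).round(2),(d@z(phi[i])/10).round(2),-2,"tip u,w",tcp[i+1].round(1))
E
```

```text
0 0.5 0.32 0.17 -2 tip u,w [22.7 34.1]
1 0.58 0.31 0.19 -2 tip u,w [25.7 32.2]
2 0.66 0.3 0.2 -2 tip u,w [28.6 30. ]
3 0.74 0.29 0.21 -2 tip u,w [31.3 27.5]
4 0.82 0.28 0.23 -2 tip u,w [33.7 24.9]
5 0.9 0.27 0.24 -2 tip u,w [35.9 22. ]
6 0.98 0.26 0.26 -2 tip u,w [37.9 19. ]
7 1.06 0.25 0.27 -2 tip u,w [39.7 15.8]
8 1.14 0.23 0.28 -2 tip u,w [41.1 12.4]
9 1.22 0.22 0.29 -2 tip u,w [42.3  9. ]
10 1.3 0.21 0.3 -2 tip u,w [43.3  5.4]
11 1.38 0.19 0.31 -2 tip u,w [43.9  1.8]
12 1.46 0.18 0.32 -2 tip u,w [44.2 -1.9]
13 1.54 0.16 0.33 -2 tip u,w [44.2 -5.6]
14 1.62 0.15 0.34 -2 tip u,w [43.9 -9.3]
15 1.7 0.13 0.35 -2 tip u,w [ 43.4 -13. ]
```

>>> {"fn": "jog_arm", "kwargs": {
  "series": [
    [[0,-0.08,0],[0,0,0]],
    [[0,0,0],[0,0,0]]
  ]
}}

```text
time_s: 13.15
tool_pos: [514.9, -40.5, 147.8]
ee_rot: [-0.0, 0.096, 0.995, 0.0]
wrist_force: [1.4, -4.4, -2.1]
width: 13.7
finger_force: 59.2
```

>>> {"fn": "jog_arm", "kwargs": {
  "series": [
    [[0,-0.03,0],[0,-2,0]],
    [[0.32,0,0.17],[0,-2,0]],
    [[0.31,0,0.19],[0,-2,0]],
    [[0.3,0,0.2],[0,-2,0]],
    [[0,0,0],[0,0,0]]
  ]
}}

```text
time_s: 13.78
tool_pos: [506.5, -38.9, 142.2]
ee_rot: [0.071, 0.096, 0.993, -0.007]
wrist_force: [2.5, -3.2, -0.8]
width: 13.9
finger_force: 59.4
```

>>> {"fn": "jog_arm", "kwargs": {
  "series": [
    [[0.29,0,0.21],[0,-2,0]],
    [[0.28,0,0.23],[0,-2,0]],
    [[0.27,0,0.24],[0,-2,0]],
    [[0,0,0],[0,0,0]]
  ]
}}

```text
time_s: 14.28
tool_pos: [495.8, -37.5, 132.5]
ee_rot: [0.119, 0.095, 0.988, -0.012]
wrist_force: [-14.6, -2.6, 6.7]
width: 10.3
finger_force: 58.6
```

>>> {"fn": "jog_arm", "kwargs": {
  "series": [
    [[0,0,0],[0,0,0]],
    [[0,0,0],[0,0,0]],
    [[0,0,-1.5],[0,0,0]],
    [[0,0,-2.5],[0,0,0]],
    [[0,0,-2.5],[0,0,0]],
    [[0,0,0],[0,0,0]]
  ],
  "gripper": 45
}}

```text
time_s: 15.02
tool_pos: [485.3, -34.6, 199.6]
ee_rot: [0.124, 0.096, 0.988, -0.011]
wrist_force: [0.9, 0.1, 0.5]
width: 38.5
finger_force: 0.0
```

```bash
cat > look.py <<'E'
from h import *
import sys
o=get_obs();print(o["tool_pos"],o["wrist_force"],o["width"],o["time_s"])
M=camera_model("wrist");p,d=get_image("wrist");P=cloud("wrist",d,M)
O=np.array([634,-68,0.]);B=P-O; cx=B[...,0]*.981-B[...,1]*.192; cy=B[...,0]*.192+B[...,1]*.981; Z=P[...,2]
hsv=cv2.cvtColor(p,cv2.COLOR_BGR2HSV)
m=((hsv[...,0]<8)|(hsv[...,0]>172))&(hsv[...,1]>150)&(hsv[...,2]>70)&(cx>-170)&(cx<-80)&(abs(cy)<100)&(Z>90)
N,l,s,c=cv2.connectedComponentsWithStats(m.astype(np.uint8))
i=1+s[1:,4].argmax();k=l==i;print("ball px",s[i],c[i].round(1),"case y",np.median(cy[k]).round(1),"x",np.percentile(cx[k],[5,50,95]).round(1),"z",np.percentile(Z[k],[5,50,98]).round(1))
u,w,z=[a[k] for a in(cx,cy,Z)]
A=np.c_[2*u,2*w,2*z,np.ones(len(u))];Q=np.c_[u,w,z];e=abs(Q-np.median(Q,0)).max(1)<12;sol=np.linalg.lstsq(A[e],(Q[e]**2).sum(1),rcond=None)[0]
print("sphere case",sol[:3].round(1),"r",np.sqrt(sol[3]+sol[:3]@sol[:3]).round(1))
y=(hsv[...,0]>15)&(hsv[...,0]<35)&(hsv[...,1]>100)&(hsv[...,2]>60)&(abs(cy)<100)
t=y&(Z>130)&(Z<142)
if t.sum():print("tab cy",np.percentile(cy[t],[2,20,50,80,98]).round(1),"cx",np.percentile(cx[t],[2,98]).round(1))
u0,v0=int(c[i][0]),int(c[i][1]);u0=min(max(u0,110),402);v0=min(max(v0,75),309)
cv2.imwrite("pics/"+sys.argv[1],cv2.resize(p[v0-75:v0+75,u0-110:u0+110],(792,540),interpolation=2))
E
python3 look.py v1.png
```

```text
[485.33694544 -34.62747143 199.55720271] [0.94811538 0.06012462 0.48375471] 38.489194095634296 15.025
ball px [241 210  28  27 600] [254.6 222.8] case y 1.8 x [-142.8 -138.5 -131.9] z [146.6 152.4 155.8]
sphere case [-134.8    1.4  147.2] r 8.3
tab cy [5.1 5.8 6.5 7.7 7.9] cx [-118.3  -96.4]
```

View pics/v1.png

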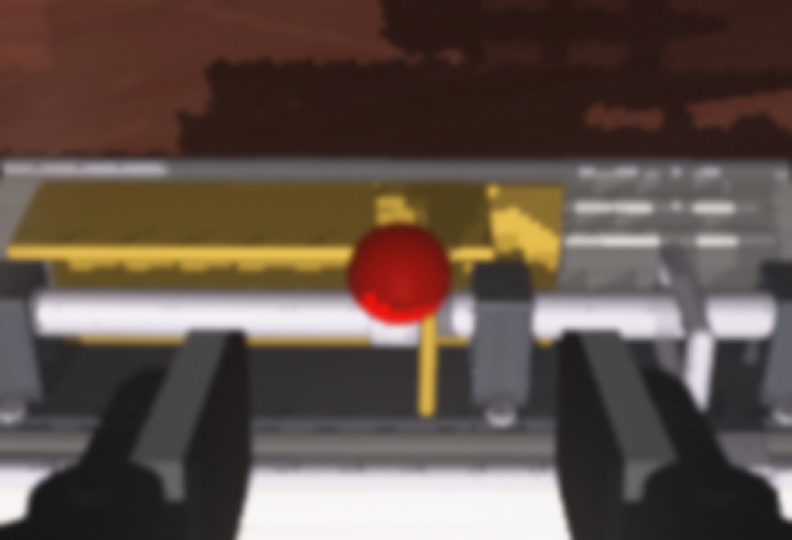

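The picture shows the ball at (400,275), right against the yellow tab at (428,360), with the notch in front of it at about (395,215). The handle stands near 0.75 rad, so it slipped in the grip. I'll push the ball down from above with shut fingers.

>>> {"fn": "jog_arm", "kwargs": {
  "series": [
    [[0,0,0],[0,7,0]],
    [[0,0,0],[0,7,0]],
    [[-0.84,-0.28,0],[0,0,0]],
    [[0,0,1.5],[0,0,0]],
    [[0,0,1.5],[0,0,0]],
    [[0,0,0.6],[0,0,0]],
    [[0,0,0],[0,0,0]]
  ],
  "gripper": 0
}}

```text
time_s: 15.95
tool_pos: [490.4, -39.0, 160.0]
ee_rot: [-0.0, 0.096, 0.995, 0.0]
wrist_force: [-0.1, 0.4, 1.1]
width: -0.2
finger_force: 0.0
```

>>> {"fn": "jog_arm", "kwargs": {
  "series": [
    [[-0.4,0,0],[0,0,0]],
    [[0,0,0.3],[0,0,0]],
    [[0,0,0.2],[0,0,0]],
    [[0,0,0.2],[0,0,0]],
    [[0,0,0],[0,0,0]]
  ]
}}

```text
time_s: 16.58
tool_pos: [494.1, -39.7, 153.5]
ee_rot: [-0.001, 0.096, 0.995, 0.0]
wrist_force: [-1.5, 1.3, 2.9]
width: 0.0
finger_force: 1.3
```

>>> {"fn": "jog_arm", "kwargs": {
  "series": [
    [[0,0,0.1],[0,0,0]],
    [[0,0,0.1],[0,0,0]],
    [[0,0,0],[0,0,0]]
  ]
}}

```text
time_s: 16.95
tool_pos: [495.4, -39.9, 151.4]
ee_rot: [0.0, 0.096, 0.995, -0.0]
wrist_force: [-1.2, 1.3, 1.1]
width: -0.1
finger_force: 0.7
```

>>> {"fn": "jog_arm", "kwargs": {
  "series": [
    [[0,0,0.1],[0,0,0]],
    [[0,0,0.1],[0,0,0]],
    [[0,0,0],[0,0,0]]
  ]
}}

```text
time_s: 17.32
tool_pos: [495.5, -40.0, 149.3]
ee_rot: [0.0, 0.096, 0.995, -0.0]
wrist_force: [-1.0, 0.0, 0.5]
width: -0.3
finger_force: 0.3
```

>>> {"fn": "jog_arm", "kwargs": {
  "series": [
    [[0,0,0.1],[0,0,0]],
    [[0,0,0.05],[0,0,0]],
    [[0,0,0],[0,0,0]]
  ]
}}

```text
time_s: 17.7
tool_pos: [495.4, -40.0, 147.9]
ee_rot: [0.0, 0.097, 0.995, -0.0]
wrist_force: [-0.5, 0.0, 0.0]
width: 0.1
finger_force: 0.3
```

```bash
python3 look.py v2.png
```

```text
[495.4370675  -39.99101353 147.92391442] [-0.52604853  0.00679805  0.02923764] 0.1327152119086808 17.7
ball px [247 229  33  20 264] [265.6 236.2] case y 3.7 x [-149.9 -148.5 -143.7] z [137.5 141.3 153.5]
sphere case [-143.8    1.5  142.4] r 6.9
```

View pics/v2.png

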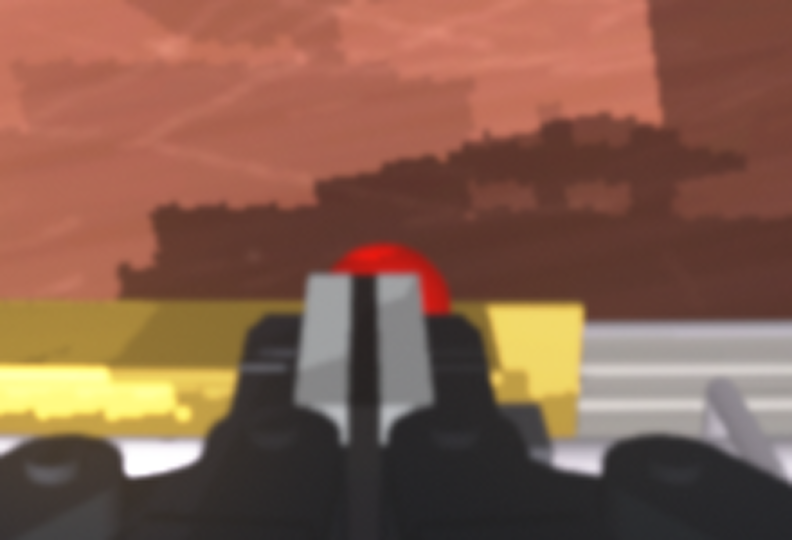

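Only the ball's front edge shows, at (385,260), under and just ahead of the shut fingertips. Its position gives about 0.95 rad, past the lip, so the stem is in the notch.

>>> {"fn": "jog_arm", "kwargs": {
  "series": [
    [[0.05,0,0.1],[0,0,0]],
    [[0.05,0,0.15],[0,0,0]],
    [[0.05,0,0.15],[0,0,0]],
    [[0,0,0],[0,0,0]]
  ]
}}

```text
time_s: 18.25
tool_pos: [493.8, -39.6, 143.8]
ee_rot: [-0.0, 0.096, 0.995, -0.0]
wrist_force: [0.2, 0.7, 0.7]
width: 0.1
finger_force: 0.0
```

>>> {"fn": "jog_arm", "kwargs": {
  "series": [
    [[0.05,0,0.15],[0,0,0]],
    [[0.05,0,0.15],[0,0,0]],
    [[0.05,0,0.15],[0,0,0]],
    [[0.05,0,0.15],[0,0,0]],
    [[0,0,0],[0,0,0]]
  ]
}}

```text
time_s: 18.88
tool_pos: [491.9, -39.3, 137.8]
ee_rot: [-0.0, 0.097, 0.995, -0.0]
wrist_force: [-0.1, 0.1, 0.5]
width: 0.0
finger_force: 0.0
```

>>> {"fn": "jog_arm", "kwargs": {
  "series": [
    [[0.02,0,0.15],[0,0,0]],
    [[0.02,0,0.15],[0,0,0]],
    [[0.02,0,0.15],[0,0,0]],
    [[0,0,0.15],[0,0,0]],
    [[0,0,0.15],[0,0,0]],
    [[0,0,0.15],[0,0,0]],
    [[0,0,0],[0,0,0]]
  ]
}}

```text
time_s: 19.75
tool_pos: [491.3, -39.1, 128.9]
ee_rot: [-0.0, 0.096, 0.995, -0.0]
wrist_force: [0.3, -0.2, 0.3]
width: -0.1
finger_force: 0.0
```

```bash
python3 look.py v3.png
```

```text
[491.28694344 -39.14279457 128.8509321 ] [ 0.25313027 -0.18125073  0.25151346] -0.06106784609926532 19.75
ball px [244 222  37  27 517] [263.6 232.3] case y 2.6 x [-157.3 -154.8 -149.3] z [118.9 123.7 132. ]
sphere case [-150.     1.5  122.4] r 7.4
```

>>> {"fn": "jog_arm", "kwargs": {
  "series": [
    [[0,0,0.15],[0,0,0]],
    [[0,0,0.15],[0,0,0]],
    [[0,0,0.15],[0,0,0]],
    [[0,0,0.15],[0,0,0]],
    [[0,0,0.1],[0,0,0]],
    [[0,0,0.1],[0,0,0]],
    [[0,0,0],[0,0,0]]
  ]
}}

```text
time_s: 20.68
tool_pos: [491.3, -39.2, 120.9]
ee_rot: [0.0, 0.096, 0.995, -0.0]
wrist_force: [-0.0, -0.4, -0.0]
width: 0.4
finger_force: 0.0
```

```bash
python3 look.py v4.png
```

```text
[491.34584329 -39.15440371 120.93332556] [-0.01394244 -0.39580655 -0.04870459] 0.37530035333264955 20.675
ball px [243 221  38  28 561] [263.3 231.7] case y 2.6 x [-157.9 -155.2 -149.2] z [111.3 116.  124.2]
sphere case [-150.6    1.5  114.9] r 7.3
```

>>> {"fn": "jog_arm", "kwargs": {
  "series": [
    [[0,0,0.1],[0,0,0]],
    [[0,0,0.1],[0,0,0]],
    [[0,0,0.1],[0,0,0]],
    [[0,0,0.1],[0,0,0]],
    [[0,0,0],[0,0,0]]
  ]
}}

```text
time_s: 21.35
tool_pos: [491.3, -39.1, 116.9]
ee_rot: [-0.0, 0.096, 0.995, -0.0]
wrist_force: [0.3, -0.2, -0.0]
width: 0.2
finger_force: 0.0
```

>>> {"fn": "jog_arm", "kwargs": {
  "series": [
    [[0,0,0.05],[0,0,0]],
    [[0,0,0.05],[0,0,0]],
    [[0,0,0],[0,0,0]]
  ]
}}

```text
time_s: 21.72
tool_pos: [491.3, -39.1, 116.0]
ee_rot: [0.0, 0.096, 0.995, 0.0]
wrist_force: [-0.4, -0.3, 0.8]
width: -0.0
finger_force: 0.1
```

>>> {"fn": "jog_arm", "kwargs": {
  "series": [
    [[0,0,0.05],[0,0,0]],
    [[0,0,0.05],[0,0,0]],
    [[0,0,0],[0,0,0]]
  ]
}}

```text
time_s: 22.1
tool_pos: [491.3, -39.1, 114.9]
ee_rot: [-0.0, 0.096, 0.995, -0.0]
wrist_force: [0.8, -0.6, -0.4]
width: 0.0
finger_force: 0.1
```

>>> {"fn": "jog_arm", "kwargs": {
  "series": [
    [[0,0,0.05],[0,0,0]],
    [[0,0,0.05],[0,0,0]],
    [[0,0,0],[0,0,0]]
  ]
}}

```text
time_s: 22.48
tool_pos: [491.3, -39.1, 114.0]
ee_rot: [0.0, 0.096, 0.995, 0.0]
wrist_force: [0.6, 0.5, -0.2]
width: -0.0
finger_force: 0.1
```

>>> {"fn": "jog_arm", "kwargs": {
  "series": [
    [[0,0,-1],[0,0,0]],
    [[0,0,-3],[0,0,0]],
    [[0,0,-4],[0,0,0]],
    [[-1.5,0,-4],[0,0,0]],
    [[-2,0,0],[0,0,0]],
    [[-2,0,0],[0,0,0]],
    [[0,0,0],[0,0,0]]
  ]
}}

```text
time_s: 23.35
tool_pos: [546.3, -49.9, 234.5]
ee_rot: [0.0, 0.097, 0.995, 0.0]
wrist_force: [-0.5, -0.5, -0.3]
width: 0.1
finger_force: 0.0
```

```bash
python3 look.py v5.png
```

```text
[546.25788054 -49.87088123 234.4509877 ] [-0.48441076 -0.46421952 -0.34020222] 0.13247148412219642 23.35
ball px [248 101  23  33 565] [258.8 116.1] case y 1.5 x [-156.3 -147.4 -135.5] z [106.5 110.8 113.8]
sphere case [-146.7    1.5  104.7] r 9.6
tab cy [5.5 5.6 6.6 7.6 7.8] cx [-124.8  -96.6]
```

View pics/v5.png

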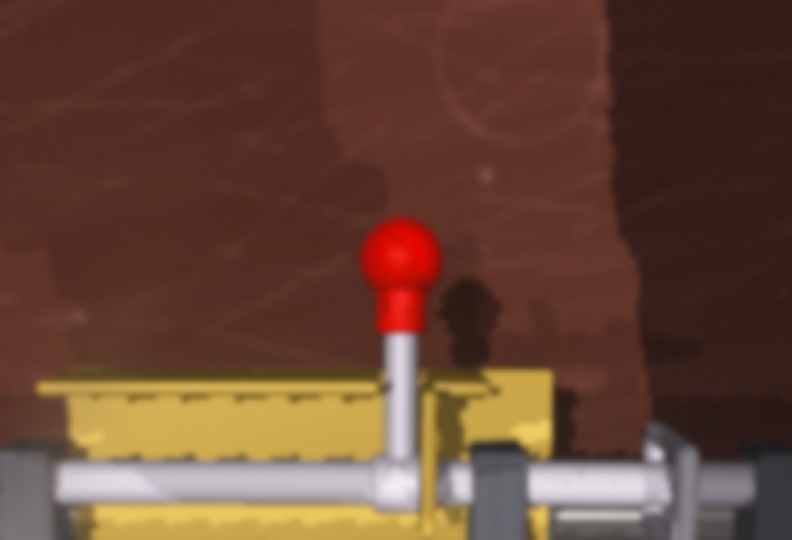

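The handle is seated in the notch, with the ball at (400,257) slightly below the rod. The nose goes through the staple at (675,480), and the tool touches nothing.

```bash
python3 -c "
from bench import *
print(hand_in())"
```

```text
the job is handed in; nothing more can be done
None
```

The job is handed in, but it returned no verdict. By the last picture and measurements, the lid is shut, the bolt is through the staple against its stop (felt at 7 N), and the handle is seated in the notch at about 1.7 rad. The handle slipped in my grip once part-way down, with about 16 N on the wrist. That was not a direct reading of the handle-to-rail force, so I can't be certain it stayed under the 15 N limit.

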